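Find the 15 mm setting plate by feel and seat it in the nest

TASK

Three setting plates stand on the worktop, alike but for their thickness: 10, 15 and 20 mm. Pinch them where they stand to find the 15 mm one, feel gently with it for the stepped groove of the clamped nest and let go of it there, upright and fully home on its own step. No thinner plate may go down into the groove; leave the other two standing where they are.

Things in the scene. Friction and masses are not known exactly. Their poses are not given: they have to be found in the camera images.
- plate_p_center (a point): Centre (half-way up) of one of three plain aluminium setting plates standing upright on the worktop: 50 mm wide along its x, 60 mm tall (z up), thickness along its y 10, 15 or 20 mm. Each plate has another thickness; which is not told and the places are mixed. Edges square. Two dark dowel holes low in the flat faces. 0.1 to 0.17 kg, whatever the thickness.
- plate_q_center (a point): Centre (half-way up) of one of three plain aluminium setting plates standing upright on the worktop: 50 mm wide along its x, 60 mm tall (z up), thickness along its y 10, 15 or 20 mm. Each plate has another thickness; which is not told and the places are mixed. Edges square. Two dark dowel holes low in the flat faces. 0.1 to 0.17 kg, whatever the thickness.
- plate_r_center (a point): Centre (half-way up) of one of three plain aluminium setting plates standing upright on the worktop: 50 mm wide along its x, 60 mm tall (z up), thickness along its y 10, 15 or 20 mm. Each plate has another thickness; which is not told and the places are mixed. Edges square. Two dark dowel holes low in the flat faces. 0.1 to 0.17 kg, whatever the thickness.
- fixture: Dark steel base, 90 (x) by 170 (y) by 12 mm, fixed to the worktop; origin at the centre of its underside, z up. On its rail along y sits an aluminium nest, 60 mm along x by 126 mm along y, clamped firmly with its middle anywhere from y = -20 to +20 mm of the origin: where is not told, it must be felt (or seen). The 15 mm plate fully home has its centre 74 mm above this origin.
- fixture_top (a point): Point 60 mm above the fixture's origin, level with the nest's flat top; axes as the fixture's. A groove runs along x across the nest's middle, open at both ends. It narrows downward in three 8 mm steps with square edges: 21.6 mm wide in y to 8 mm deep, 16.6 to 16 mm, 11.6 to 24 mm. A 15 mm plate goes in, its width along x, until it stands on the ledges 16 mm deep.

How it is judged:
On the way, in this order (a step that is already met when the one before it is completed fails the run):
1. a plate is lifted clear of the worktop (height (world z) of any of plate_p_center, plate_q_center, plate_r_center above 0.06 m), for 0.2 s.
2. a plate is down on the 15 mm step of the groove, where only the 15 mm plate can stand (((z of plate_p_center in the frame of fixture below 0.0765 m and x of plate_p_center in the frame of fixture between -0.015 and 0.015 m and y of plate_p_center in the frame of fixture between -0.03 and 0.03 m) or (z of plate_q_center in the frame of fixture below 0.0765 m and x of plate_q_center in the frame of fixture between -0.015 and 0.015 m and y of plate_q_center in the frame of fixture between -0.03 and 0.03 m) or (z of plate_r_center in the frame of fixture below 0.0765 m and x of plate_r_center in the frame of fixture between -0.015 and 0.015 m and y of plate_r_center in the frame of fixture between -0.03 and 0.03 m))), for 0.2 s.
At the end, for the whole second after the job is handed in: The 15 mm plate stands upright (within 0.1 rad) in the groove on its step (within 2.5 mm), within 15 mm of the groove's middle along its length; the other two plates stand upright within 30 mm of where they stood (((z of plate_p_center in the frame of fixture between 0.0705 and 0.0765 m and x of plate_p_center in the frame of fixture between -0.015 and 0.015 m and y of plate_p_center in the frame of fixture between -0.03 and 0.03 m and angle between each of plate_p_center, plate_q_center, plate_r_center's own z axis and vertical below 0.1 rad and angle between the x axis of plate_p_center and the x axis of fixture, either way round below 0.2 rad and distance of each of plate_q_center, plate_r_center from where it was at the start of the episode below 0.03 m) or (z of plate_q_center in the frame of fixture between 0.0705 and 0.0765 m and x of plate_q_center in the frame of fixture between -0.015 and 0.015 m and y of plate_q_center in the frame of fixture between -0.03 and 0.03 m and angle between each of plate_q_center, plate_p_center, plate_r_center's own z axis and vertical below 0.1 rad and angle between the x axis of plate_q_center and the x axis of fixture, either way round below 0.2 rad and distance of each of plate_p_center, plate_r_center from where it was at the start of the episode below 0.03 m) or (z of plate_r_center in the frame of fixture between 0.0705 and 0.0765 m and x of plate_r_center in the frame of fixture between -0.015 and 0.015 m and y of plate_r_center in the frame of fixture between -0.03 and 0.03 m and angle between each of plate_r_center, plate_p_center, plate_q_center's own z axis and vertical below 0.1 rad and angle between the x axis of plate_r_center and the x axis of fixture, either way round below 0.2 rad and distance of each of plate_p_center, plate_q_center from where it was at the start of the episode below 0.03 m))); the robot touches nothing.
It fails at once if a thinner plate sinks below the 15 mm step ((z of plate_p_center in the frame of fixture below 0.0695 m and x of plate_p_center in the frame of fixture between -0.015 and 0.015 m and y of plate_p_center in the frame of fixture between -0.03 and 0.03 m) or (z of plate_q_center in the frame of fixture below 0.0695 m and x of plate_q_center in the frame of fixture between -0.015 and 0.015 m and y of plate_q_center in the frame of fixture between -0.03 and 0.03 m) or (z of plate_r_center in the frame of fixture below 0.0695 m and x of plate_r_center in the frame of fixture between -0.015 and 0.015 m and y of plate_r_center in the frame of fixture between -0.03 and 0.03 m)).
It fails at once if anything presses on the nest or fixture with more than 40 N (contact force between fixture and anything else above 40 N).
It also fails if it takes over 72 s, if anything falls off the work surface, if the arm or the gripper's body presses on something with over 40 N, if the wrist force passes 120 N, or if a joint passes its speed limit or range.

ROBOT

A 6-joint arm with a two-finger parallel gripper is mounted at the origin on the work surface; the furniture and walls round the work are solid. World frame = base frame: x ahead of the robot, y to its left, z up, the work surface at z = 0. Lengths are in m, angles in rad, forces in N, time in s.
With the tool pointing down it reaches from about 0.375 to 0.925 m from the base axis. Payload 5.7 kg.
Tool frame: the origin (TCP) lies midway between the tips of the shut fingers; the grasp point (between the pads) lies 19 mm behind it; z points along the fingers, x is the direction in which the jaws open and shut, and the axes are right-handed (so a half turn about z gives the same grasp; the last joint's range is limited). The gripper opens to 85 mm and grips with 20 to 120 N. Pads are 22 mm wide; open, the fingers measure 114 mm over their backs; the gripper's body (76 mm by 85 mm) begins 54 mm behind the grasp point. The pads swing forward as they close: fully open they stand 13 mm farther back than shut.
Start: joints at [1.124, 0.359, 1.51, -0, 1.272, -0.115], TCP at [0.195, 0.567, 0.231] pointing down, gripper open.
Joint ranges: [-2.97, 2.97], [-1.01, 2.36], [0.21, 2.38], [-0.96, 4.11], [0.2, 2.71], [-2.98, 2.98]. Speed limits (rad/s): [2.39, 2.39, 3.14, 3.14, 3.14, 3.14].

INTERFACE

Orientations are given as a unit quaternion [w, x, y, z].
In Python, from workcell import monitor, cams, job gives the robot as it stands.
- The arm moves only by the tool apply_moves, never from a script. Its argument "motion" is one flat list of numbers, 5 for each row, row after row: the shift along the tool's x, y, z in cm, then the turn about the tool's z in rad, then the finger opening in cm, from 0 to 8.54. In form: [tx, ty, tz, twist, fingers, tx, ty, tz, twist, fingers, ...]. A call has 1 to 20 rows; each row shifts and turns the pose as measured when the row begins, along the tool's axes as they then stand; what a row does not reach is not made up. A row lasts 1/12 s, in which the tool goes at most 41.7 mm and 7.16 degrees, less where a joint would pass 70% of its speed; a pose out of reach is approached as far as the arm can. A call is refused whole if a number of a shift passes 4.17 or a number of a turn 0.125, either way. A call with a gripper value outside its range is refused whole. The fingers move at their own pace and stop on an object; the grip force is fixed at half the most. Time passes only in rows, so rows that do not move let the fingers close. It gives the time, the measured TCP pose, the force and the opening at its end, in the units of the state.
- monitor.get_obs(): the state, without advancing time (a new reading comes with each control period).
- cams.read_camera(name): name is "side" or "top" or "wrist"; returns a dict with "frame" (400x640x3 uint8, blue, green, red), "K" (3x3 intrinsics, pixels), "eye" and "rotation" of the camera in the world; the wrist camera has in their place "mount" (4x4, takes a point from camera to tool coordinates, whose origin is the TCP and whose axes are the tool frame's). Camera axes: x right, y up, looking along -z (the intrinsics and any distortion apply to the point x, -y, -z); pixel columns grow to the right and rows downward; lengths in m; the calibration is good to about 2 mm. The wrist camera is an equidistant fisheye: a pixel r from the principal point sees the ray r / f radians off the axis. A picture is of the moment at which its call begins: read the wrist's pose just before it. There is no depth.
- job.hand_in(): hands the job in, once; it reports no verdict.
The state is a dict: "t": time; "joints": joint angles; "joint_velocities": joint speeds; "joint_torque": joint torques, N m; "eef_pos": TCP position; "orientation": TCP orientation; "ft_force": force on the tool from outside, world axes, zero at the start; "wrist_torque": the same for the moment, N m; "opening": finger opening in m.
Only numpy, scipy, OpenCV 4.12 (cv2) and the standard library are available. Lean on these libraries where they do the work, as an engineer would, in place of code of your own. Each camera call takes 0.05 s, during which the arm holds its last target.

## Working session

There is one attempt and no reset: what is moved stays moved. The work goes in short steps, Python scripts to look and compute and a tool call to move; the robot and the scene stay as the last step left them, time stands still between calls to the robot, and variables do not carry over. Pictures are saved under pics/ and viewed, and the job is handed in when it is done.

Besides the shell and the picture viewer there is one more tool, called after "Call:" as a command line: name --argument value ..., lists and objects as JSON in quotes. apply_moves: Moves the arm, as the interface text tells. Its arguments: {"type":"object","properties":{"motion":{"type":"array","items":{"type":"number"}}},"required":["motion"]}

```bash
ls; mkdir -p pics
python3 - <<'E'
from workcell import monitor,cams
import cv2
o=monitor.get_obs();print(o)
for n in ["side","top","wrist"]:
    c=cams.read_camera(n);cv2.imwrite(f"pics/{n}0.png",c["frame"]);print(n,{k:v for k,v in c.items() if k!="frame"})
E
```

```text
pics
{'t': 0.0, 'joints': array([ 1.12390814e+00,  3.59539073e-01,  1.51149042e+00,  2.28401563e-05,
        1.27246331e+00, -1.15068344e-01]), 'joint_velocities': array([-0.00069067,  0.00165534,  0.00062598,  0.00024987,  0.00010254,
        0.00048051]), 'joint_torque': array([-2.45931238e-03, -5.27598846e+01, -2.78632253e+01, -6.97594915e-04,
        1.34466760e-02,  2.92847474e-06]), 'eef_pos': array([0.19513522, 0.56664095, 0.23041122]), 'orientation': array([ 4.49618525e-04,  8.14177286e-01,  5.80615573e-01, -8.37023567e-04]), 'ft_force': array([ 0.03925232,  0.90013663, -0.47787585]), 'wrist_torque': array([0.00036646, 0.04340143, 0.01198096]), 'opening': 0.08571863169045459}
side {'K': array([[482.16731823,   0.        , 318.45442952],
       [  0.        , 482.16731823, 209.19298219],
       [  0.        ,   0.        ,   1.        ]]), 'eye': array([0.46011772, 0.71434043, 0.53890806]), 'rotation': array([-0.09242836, -0.05377669,  0.46228197,  0.88026158])}
top {'K': array([[437.11359975,   0.        , 323.15572481],
       [  0.        , 437.11359975, 207.14726145],
       [  0.        ,   0.        ,   1.        ]]), 'eye': array([0.49843225, 0.0139986 , 0.93197364]), 'rotation': array([-0.70269159, -0.04313525,  0.03202316,  0.70946346])}
wrist {'K': array([[309.70691629,   0.        , 315.21509411],
       [  0.        , 309.70691629, 200.82386104],
       [  0.        ,   0.        ,   1.        ]]), 'mount': array([[ 9.99999916e-01, -3.34216047e-04, -2.35675774e-04,
         2.32075604e-03],
       [-3.89667021e-04, -9.53594674e-01, -3.01093085e-01,
        -7.74469744e-02],
       [-1.24109022e-04,  3.01093152e-01, -9.53594724e-01,
        -1.42904982e-01],
       [ 0.00000000e+00,  0.00000000e+00,  0.00000000e+00,
         1.00000000e+00]])}
```

View pics/top0.png

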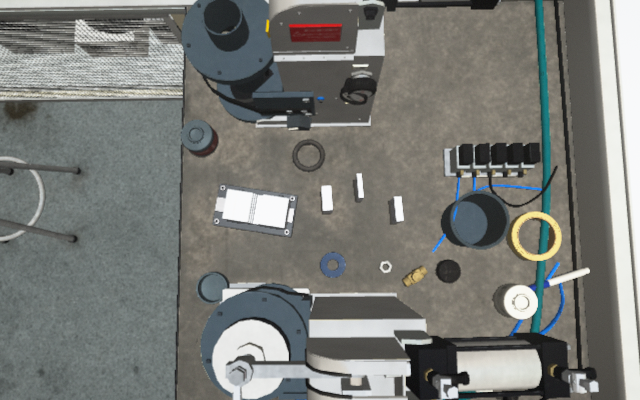

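View pics/side0.png

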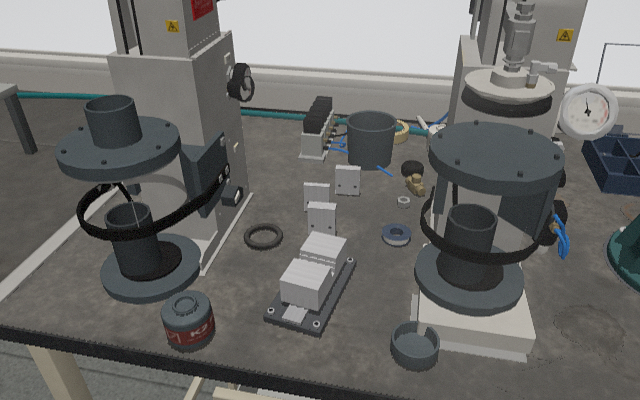

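View pics/wrist0.png

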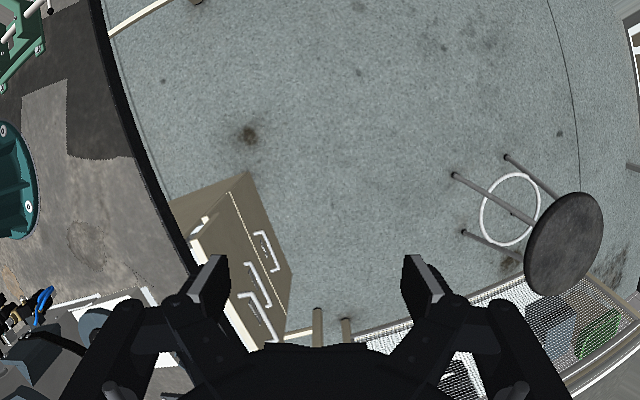

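```bash
cat > h.py <<'E'
import numpy as np,cv2
from scipy.spatial.transform import Rotation as R
def Rq(q): return R.from_quat([q[1],q[2],q[3],q[0]]).as_matrix()
def ray(c,u,v):
    K=c["K"];d=np.array([(u-K[0,2])/K[0,0],-(v-K[1,2])/K[1,1],-1]);return Rq(c["rotation"])@d
def at(c,u,v,z):
    d=ray(c,u,v);e=c["eye"];return e+d*(z-e[2])/d[2]
def proj(c,P):
    p=Rq(c["rotation"]).T@(np.asarray(P)-c["eye"]);K=c["K"]
    return K[0,0]*p[0]/-p[2]+K[0,2],K[1,1]*p[1]/p[2]+K[1,2]
E
python3 - <<'E'
from workcell import cams
from h import *
import pickle
t=cams.read_camera("top");s=cams.read_camera("side");pickle.dump((t,s),open("c.pkl","wb"))
print(Rq(t["rotation"]),Rq(s["rotation"]))
a=t["frame"][160:250,200:420];cv2.imwrite("pics/tz.png",cv2.resize(a,None,fx=3.6,fy=3.6,interpolation=cv2.INTER_CUBIC))
a=s["frame"][155:335,255:375];cv2.imwrite("pics/sz.png",cv2.resize(a,None,fx=3.3,fy=3.3,interpolation=cv2.INTER_CUBIC))
for u,v in [(256,210),(326,199),(359,187),(397,209)]: print(at(t,u,v,.06))
E
```

```text
[[-0.00872777  0.99430536 -0.10621057]
 [-0.99983066 -0.01039811 -0.01518303]
 [-0.01620096  0.10606007  0.99422774]] [[-0.97713013  0.11300227 -0.18013104]
 [-0.21244226 -0.55550476  0.80391713]
 [-0.00921919  0.8237991   0.5668069 ]]
[0.58722802 0.1623625  0.06      ]
[0.60799296 0.02145286 0.06      ]
[ 0.63162577 -0.04522443  0.06      ]
[ 0.58631175 -0.12035407  0.06      ]
```

View pics/tz.png

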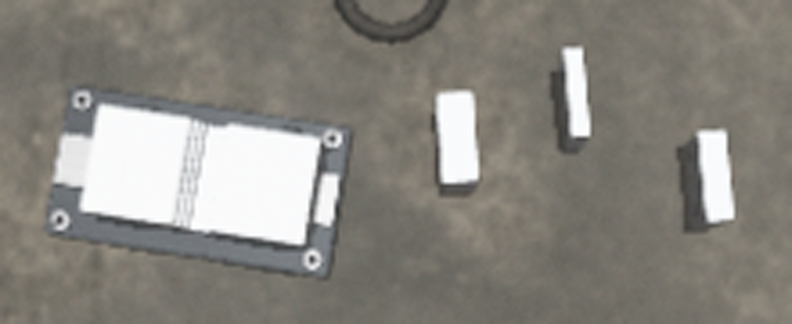

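View pics/sz.png

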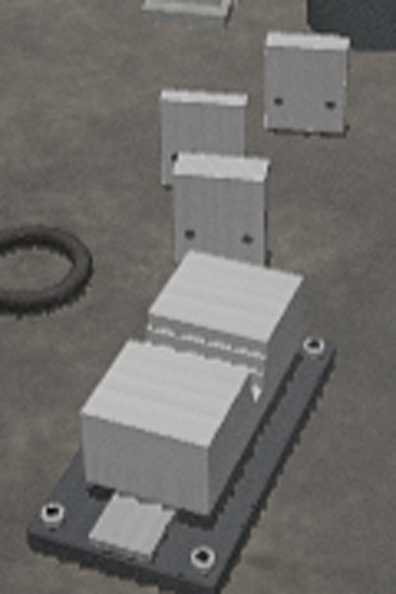

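Run:
```python
from h import *
import pickle
t,s=pickle.load(open("c.pkl","rb"))
g=cv2.cvtColor(t["frame"],cv2.COLOR_BGR2GRAY)
big=cv2.resize(g,None,fx=8,fy=8,interpolation=cv2.INTER_CUBIC)
m=(big>165).astype(np.uint8)
n,l,st,_=cv2.connectedComponentsWithStats(m)
def px(p): return (p+.5)/8-.5
for i in range(1,n):
    x,y,w,h,a=st[i]/8
    if 200<x and x+w<420 and 160<y and y+h<250 and st[i][4]>1500:
        ct=cv2.findContours((l==i).astype(np.uint8),0,1)[0][0][:,0].astype(float)
        W=np.array([at(t,*px(p),.06)[:2] for p in ct],np.float32)*1000
        r=cv2.minAreaRect(W);print("rect",r, "px",x,y,w,h)
        b=cv2.boxPoints(r)
        print(np.round(b).tolist())
# fixture base outline (dark bluish) 
print(t["frame"][195,219],t["frame"][233,290],g[188,222])
b=t["frame"].astype(int); 
d=cv2.resize((b[...,0]-b[...,2]).astype(np.float32),None,fx=8,fy=8,interpolation=cv2.INTER_CUBIC)
cv2.imwrite("pics/bl.png",np.clip(d[160*8:250*8,200*8:310*8]*8+64,0,255)[::2,::2])
```

```text
rect ((635.6243286132812, -46.9651985168457), (51.26802444458008, 12.113242149353027), 4.346970558166504) px 356.25 173.0 7.875 25.0
[[610.0, -43.0], [611.0, -55.0], [662.0, -51.0], [661.0, -39.0]]
rect ((611.0657958984375, 20.144969940185547), (52.168888092041016, 22.249958038330078), 3.052577257156372) px 321.125 185.0 12.125 26.0
[[584.0, 30.0], [586.0, 8.0], [638.0, 10.0], [637.0, 33.0]]
rect ((593.1602172851562, 166.6835479736328), (157.8002471923828, 66.65887451171875), 81.88787841796875) px 214.625 188.75 80.5 39.25
[[549.0, 93.0], [615.0, 84.0], [637.0, 240.0], [571.0, 249.0]]
rect ((587.7725219726562, -123.33027648925781), (51.99167251586914, 16.959896087646484), 4.187817096710205) px 393.625 195.875 10.5 26.0
[[561.0, -117.0], [562.0, -134.0], [614.0, -130.0], [613.0, -113.0]]
rect ((576.6316528320312, 93.09944152832031), (11.047920227050781, 30.141387939453125), 80.10797882080078) px 287.25 208.125 7.0 14.875
[[561.0, 90.0], [591.0, 85.0], [592.0, 96.0], [563.0, 101.0]]
[110 106 101] [123 119 116] 114[ WARN:0@0.490] global loadsave.cpp:1063 imwrite_ Unsupported depth image for selected encoder is fallbacked to CV_8U.
```

View pics/bl.png

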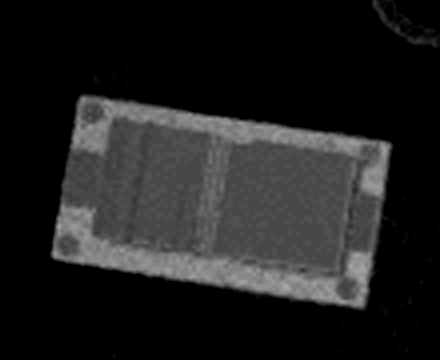

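Run:
```python
from h import *
import pickle
t,s=pickle.load(open("c.pkl","rb"))
c=[(80,96),(391,144),(366,307),(52,258)]
P=np.array([at(t,200+(x+.5)/4-.5,160+(y+.5)/4-.5,.012)[:2] for x,y in c]);print(P)
r=cv2.minAreaRect((P*1000).astype(np.float32));print(r)
o=P.mean(0);d=(P[0]+P[3]-P[1]-P[2]);ang=np.arctan2(d[1],d[0])-np.pi/2;print("center",o,"yaw",np.degrees(ang))
ex=np.array([np.cos(ang),np.sin(ang)]);ey=np.array([-ex[1],ex[0]])
# unwarp both cams at z=.06, 4px/mm : rows=y from +100..-100? cols x
def unw(cam,z):
    xs=np.arange(-60,60,.25)/1000;ys=np.arange(-100,100,.25)/1000
    X,Y=np.meshgrid(xs,ys);W=np.stack([o[0]+X*ex[0]+Y*ey[0],o[1]+X*ex[1]+Y*ey[1],np.full_like(X,z)],-1)
    p=(W-cam["eye"])@Rq(cam["rotation"]);K=cam["K"]
    u=(K[0,0]*p[...,0]/-p[...,2]+K[0,2]).astype(np.float32);v=(K[1,1]*p[...,1]/p[...,2]+K[1,2]).astype(np.float32)
    return cv2.remap(cam["frame"],u,v,cv2.INTER_CUBIC)
a=unw(t,.06);b=unw(s,.06)
im=np.hstack([a,b]);
for k in range(-100,100,10):
    cv2.putText(im,str(k),(2,int((k+100)*4)),0,.4,(0,0,255));cv2.line(im,(30,int((k+100)*4)),(40,int((k+100)*4)),(0,0,255));cv2.line(im,(510,int((k+100)*4)),(520,int((k+100)*4)),(0,0,255))
cv2.imwrite("pics/un.png",im[:, :][0:800][100:700])
ga=cv2.cvtColor(a,6)
pr=ga[:,(60-25)*4:(60+25)*4].mean(1)
for y in range(-100,100,1): print(y,int(pr[int((y+100)*4)]),end="; ")
px=ga[400-120:400-60].mean(0);print();print([(x,int(px[int((x+60)*4)])) for x in range(-50,50,2)])
```

```text
[[0.64958444 0.24890955]
 [0.62190493 0.0826183 ]
 [0.5355626  0.09599761]
 [0.56301602 0.2623558 ]]
((592.573486328125, 172.45359802246094), (169.436767578125, 87.60255432128906), 80.62918090820312)
center [0.592517   0.17247031] yaw -9.410589383335017
-100 111; -99 111; -98 111; -97 111; -96 111; -95 111; -94 110; -93 110; -92 111; -91 107; -90 95; -89 83; -88 82; -87 100; -86 139; -85 177; -84 195; -83 196; -82 195; -81 194; -80 193; -79 193; -78 186; -77 170; -76 145; -75 112; -74 90; -73 110; -72 169; -71 226; -70 248; -69 251; -68 250; -67 250; -66 250; -65 250; -64 250; -63 250; -62 250; -61 250; -60 250; -59 250; -58 250; -57 250; -56 250; -55 250; -54 250; -53 250; -52 250; -51 250; -50 250; -49 250; -48 250; -47 250; -46 250; -45 250; -44 250; -43 250; -42 250; -41 250; -40 250; -39 250; -38 250; -37 250; -36 250; -35 250; -34 250; -33 250; -32 250; -31 250; -30 250; -29 250; -28 250; -27 250; -26 250; -25 250; -24 250; -23 250; -22 250; -21 250; -20 249; -19 249; -18 249; -17 249; -16 250; -15 250; -14 250; -13 250; -12 250; -11 251; -10 251; -9 239; -8 217; -7 206; -6 216
[... 696 characters left out ...]
83 119; 84 119; 85 119; 86 118; 87 117; 88 116; 89 115; 90 115; 91 116; 92 118; 93 119; 94 120; 95 120; 96 121; 97 121; 98 122; 99 122; 
[(-50, 117), (-48, 112), (-46, 91), (-44, 103), (-42, 119), (-40, 120), (-38, 119), (-36, 120), (-34, 98), (-32, 92), (-30, 191), (-28, 250), (-26, 250), (-24, 249), (-22, 249), (-20, 250), (-18, 250), (-16, 250), (-14, 249), (-12, 249), (-10, 250), (-8, 250), (-6, 250), (-4, 250), (-2, 250), (0, 250), (2, 250), (4, 250), (6, 250), (8, 250), (10, 250), (12, 250), (14, 250), (16, 250), (18, 250), (20, 250), (22, 249), (24, 249), (26, 250), (28, 244), (30, 202), (32, 142), (34, 120), (36, 123), (38, 109), (40, 107), (42, 113), (44, 117), (46, 119), (48, 121)]
```

View pics/un.png

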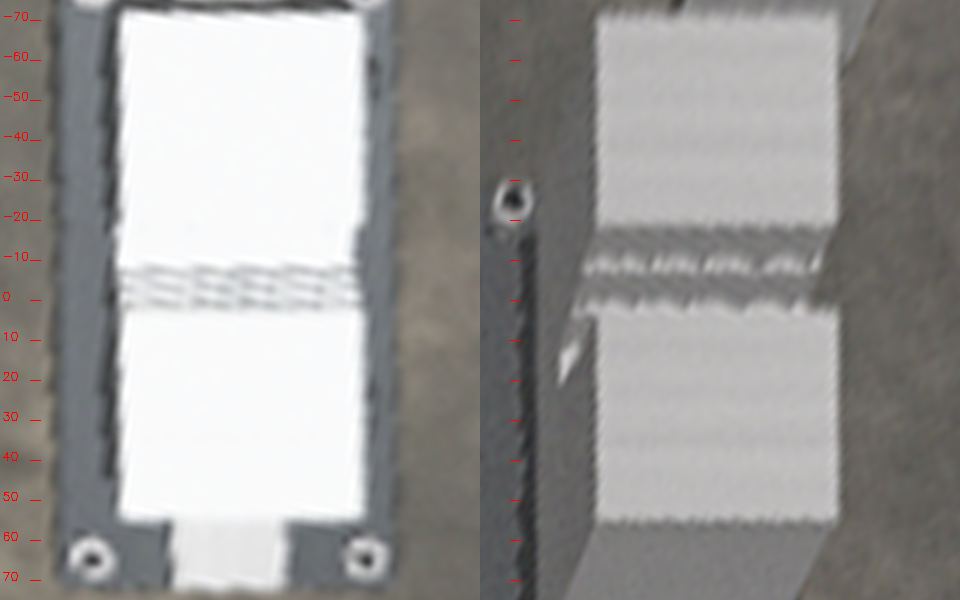

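Run:
```python
from h import *
import pickle
t,s=pickle.load(open("c.pkl","rb"))
for p in [(0,0,0),(0,0,.2),(.195,.567,.23)]: print(p,proj(t,p),proj(s,p))
def tri(a,b):
    d1=ray(t,*a);d2=ray(s,*b);A=np.stack([d1,-d2],1);k=np.linalg.lstsq(A,s["eye"]-t["eye"],rcond=None)[0]
    p,q=t["eye"]+k[0]*d1,s["eye"]+k[1]*d2;return p,q,np.linalg.norm(p-q)
print(tri((254,358),(512,85)))   # white disc right press
print(tri((224,18),(110,103)))  # left press cylinder top
print(tri((272,66),(180,120)))
for z in (.1,.2,.3,.4):print(z,at(t,200,350,z),at(t,310,350,z),at(t,255,292,z),at(t,420,320,z),at(t,440,400,z),"|",at(t,270,120,z),at(t,320,110,z))
```

```text
(0, 0, 0) (np.float64(339.89339466914157), np.float64(504.56087979911695)) (np.float64(685.3351114066007), np.float64(269.1741086524719))
(0, 0, 0.2) (np.float64(342.7274998859248), np.float64(578.4824957010904)) (np.float64(744.8844716341841), np.float64(162.89187095364196))
(0.195, 0.567, 0.23) (np.float64(-26.285284971039857), np.float64(454.7940039555318)) (np.float64(893.6456777047104), np.float64(606.6207059028908))
(array([0.36062901, 0.11752005, 0.33042028]), array([0.35442173, 0.11809262, 0.33194077]), np.float64(0.006416392003297353))
(array([0.86344894, 0.17499329, 0.29158117]), array([0.86513386, 0.17573599, 0.29272827]), np.float64(0.0021694215902180475))
(array([0.8064019 , 0.10663838, 0.24306308]), array([0.80623937, 0.10658471, 0.2429832 ]), np.float64(0.00018888609113091977))
0.1 [0.32276719 0.25789201 0.1       ] [0.32168675 0.05337486 0.1       ] [0.4282084  0.15626259 0.1       ] [ 0.37473167 -0.15126733  0.1       ] [ 0.23196719 -0.18297578  0.1       ] | [0.76016639 0.1293953  0.1       ] [0.77896459 0.03122059 0.1       ]
0.2 [0.34388145 0.22857697 0.2       ] [0.34293088 0.04864199 0.2       ] [0.43664904 0.13916301 0.2       ] [ 0.3896   -0.131403  0.2     ] [ 0.26399525 -0.15930023  0.2       ] | [0.72870696 0.11552507 0.2       ] [0.7452457  0.02915058 0.2       ]
0.3 [0.36499571 0.19926193 0.3       ] [0.364175   0.04390911 0.3       ] [0.44508967 0.12206343 0.3       ] [ 0.40446833 -0.11153868  0.3       ] [ 0.29602332 -0.13562467  0.3       ] | [0.69724754 0.10165483 0.3       ] [0.7115268  0.02708056 0.3       ]
0.4 [0.38610996 0.16994689 0.4       ] [0.38541912 0.03917624 0.4       ] [0.4535303  0.10496385 0.4       ] [ 0.41933666 -0.09167436  0.4       ] [ 0.32805138 -0.11194911  0.4       ] | [0.66578811 0.0877846  0.4       ] [0.6778079  0.02501055 0.4       ]
```

Run:
```python
from h import *
import pickle
t,s=pickle.load(open("c.pkl","rb"))
cv2.imwrite("pics/tz2.png",cv2.resize(t["frame"][260:400,190:450],None,fx=3,fy=3,interpolation=cv2.INTER_CUBIC))
cv2.imwrite("pics/sz2.png",cv2.resize(s["frame"][0:300,400:640],None,fx=2,fy=2,interpolation=cv2.INTER_CUBIC))
```

```text
(no output)
```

View pics/tz2.png

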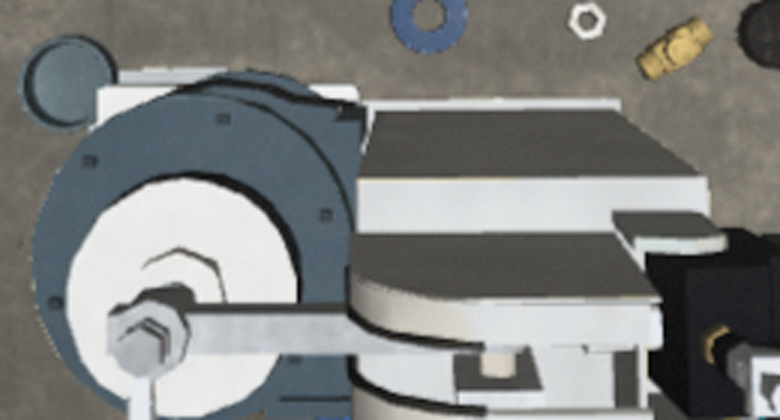

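View pics/sz2.png

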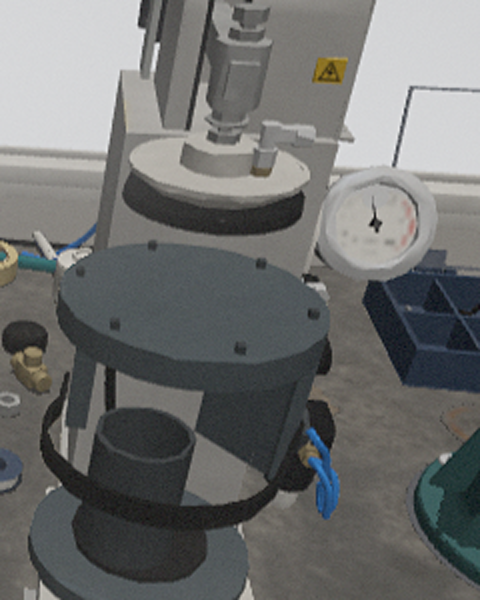

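Run:
```python
from h import *
import pickle
t,s=pickle.load(open("c.pkl","rb"))
def P(x,y): return 190+(x+.5)/3-.5,260+(y+.5)/3-.5
def zof(px,X):
    d=ray(t,*px);k=(X-t["eye"][0])/d[0];return t["eye"]+k*d
a=at(t,*P(490,108),0.0);print("base",a)
for X in (a[0],a[0]-.01):
  for y in (178,):print("lower top",zof(P(370,y),X),zof(P(700,y),X))
p=zof(P(370,178),a[0]);q=at(t,*P(370,234),p[2]);print("upper face x",q)
u=zof(P(360,272),q[0]);print(u,zof(P(490,300),q[0]),zof(P(655,300),q[0]))
b=at(t,*P(370,400),u[2]);print(b)
for w in [p,q,u,(q[0],q[1],.5),zof(P(490,300),q[0])]:print(proj(s,w))
# shaft bolt
def tri(a,b):
    d1=ray(t,*a);d2=ray(s,*b);A=np.stack([d1,-d2],1);k=np.linalg.lstsq(A,s["eye"]-t["eye"],rcond=None)[0]
    return t["eye"]+k[0]*d1,s["eye"]+k[1]*d2
print(tri(P(150,345),(400+250/2,8/2)))
print(tri(P(360,108+70),(400+125/2,70/2)))
```

```text
base [ 0.41067942 -0.03272371  0.        ]
lower top [0.41067942 0.03834897 0.32668022] [ 0.41067942 -0.10899173  0.33314874]
lower top [0.40067942 0.04112385 0.25770314] [ 0.40067942 -0.12300727  0.26490879]
upper face x [0.38600509 0.03850351 0.32668022]
[0.38600509 0.0393549  0.40453744] [ 0.38600509 -0.00904057  0.451027  ] [ 0.38600509 -0.06728028  0.45226032]
[0.33783398 0.0357438  0.40453744]
(np.float64(461.20857575801347), np.float64(65.53804375889547))
(np.float64(480.0648513377525), np.float64(66.65984524076177))
(np.float64(491.31143302898437), np.float64(5.4071933181724035))
(np.float64(507.4297559982306), np.float64(-83.41882630781191))
(np.float64(495.4867492848684), np.float64(-41.308047268303))
(array([0.36337775, 0.11788571, 0.42188319]), array([0.35982789, 0.11828427, 0.42290425]))
(array([0.41659249, 0.04093586, 0.36728126]), array([0.41538182, 0.04097119, 0.3674584 ]))
```

Call:
apply_moves --motion '[-1.5,3.6,-0.9,0,8.5,-1.5,3.6,-0.9,0,8.5,-1.5,3.6,-0.9,0,8.5,-1.5,3.6,-0.9,0,8.5,-1.5,3.6,-0.9,0,8.5,-1.5,3.6,-0.9,0,8.5,-1.5,3.6,-0.9,0,8.5,-1.5,3.6,-0.9,0,8.5,-1.5,3.6,-0.9,0,8.5,-1.5,3.6,-0.9,0,8.5]'

```text
t: 1.08
eef_pos: [0.4912, 0.3028, 0.3202]
orientation: [-0.001, 0.81, 0.586, -0.003]
ft_force: [-0.4, 0.0, -0.6]
opening: 0.0848
```

```bash
cat >> h.py <<'E'
def log():
    from workcell import monitor
    import json
    o=monitor.get_obs();open("log.jsonl","a").write(json.dumps({k:np.asarray(v).tolist() for k,v in o.items()})+"\n")
    Rm=Rq(o["orientation"]);print("t",round(o["t"],2),"j",np.round(o["joints"],3),"p",np.round(o["eef_pos"]*1000,1),"head",round(np.degrees(np.arctan2(Rm[1,0],Rm[0,0])),2),"z",np.round(Rm[:,2],4),"F",np.round(o["ft_force"],1),"op",round(o["opening"]*1000,2));return o
def wray(c,o,u,v):
    K=c["K"];x=(u-K[0,2])/K[0,0];y=(v-K[1,2])/K[1,1];r=np.hypot(x,y);sr=np.sinc(r/np.pi)
    d=np.array([x*sr,-y*sr,-np.cos(r)]);M=np.array(c["mount"]);Rm=Rq(o["orientation"])
    return np.array(o["eef_pos"])+Rm@M[:3,3],Rm@M[:3,:3]@d
def wat(c,o,u,v,z):
    e,d=wray(c,o,u,v);return e+d*(z-e[2])/d[2]
E
python3 - <<'E'
from h import *
from workcell import cams
o=log();c=cams.read_camera("wrist");cv2.imwrite("pics/w1.png",c["frame"])
s=cams.read_camera("side");cv2.imwrite("pics/s1.png",s["frame"])
E
```

```text
t 1.08 j [ 4.320e-01  2.620e-01  1.430e+00  1.000e-03  1.456e+00 -8.210e-01] p [491.2 302.8 320.2] head 71.78 z [-0.0061 -0.002  -1.    ] F [-0.4  0.  -0.6] op 84.83
```

View pics/w1.png

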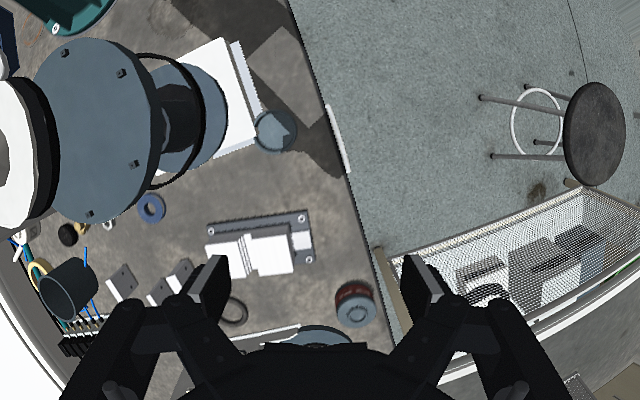

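View pics/s1.png

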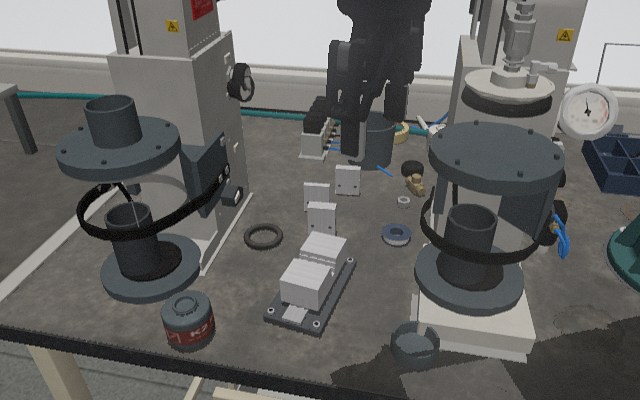

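Call:
apply_moves --motion '[-1.85,3.35,-0.8,0,8.5,-1.85,3.35,-0.8,0,8.5,-1.85,3.35,-0.8,0,8.5,-1.85,3.35,-0.8,0,8.5,-1.85,3.35,-0.8,0,8.5,0,0,0,0,8.5]'

```text
t: 1.68
eef_pos: [0.6246, 0.1585, 0.3594]
orientation: [-0.001, 0.811, 0.585, -0.003]
ft_force: [0.5, 0.1, 0.4]
opening: 0.085
```

Run:
```python
from h import *
from workcell import cams
o=log();c=cams.read_camera("wrist");cv2.imwrite("pics/w2.png",c["frame"])
s=cams.read_camera("top");cv2.imwrite("pics/t2.png",s["frame"]);print(o["joint_torque"])
```

```text
t 1.68 j [ 1.420e-01  3.480e-01  1.215e+00 -1.000e-03  1.584e+00 -1.107e+00] p [624.6 158.5 359.4] head 71.57 z [-0.005  -0.0018 -1.    ] F [0.5 0.1 0.4] op 84.99
[ -1.80094879 -55.20964265 -31.41762257  -0.1219772    0.50395964
  -0.65996686]
```

View pics/w2.png

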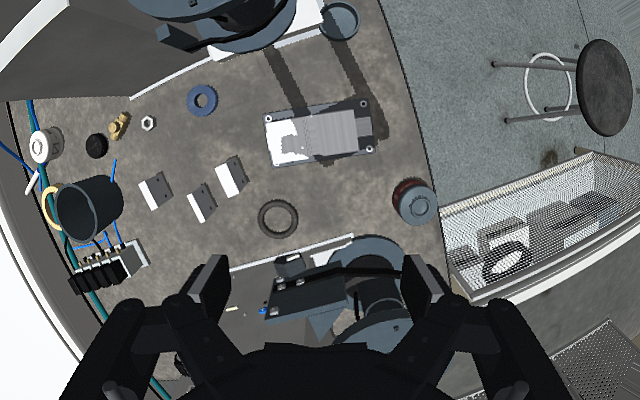

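View pics/t2.png

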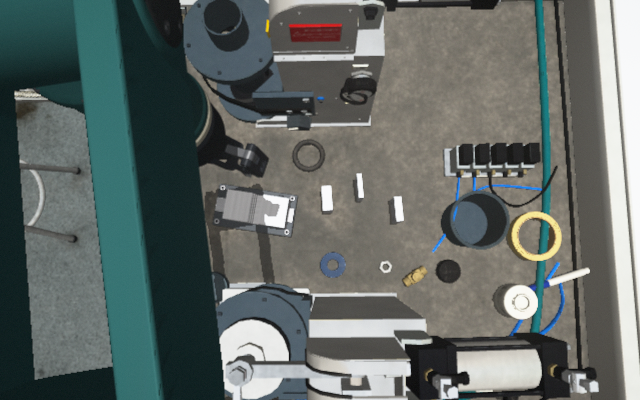

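Run:
```python
from h import *
import json
D=[((.195135,.566641,.230411),(.359539,1.51149)),]
for l in open("log.jsonl"):
    d=json.loads(l);D.append((d["eef_pos"],d["joints"][1:3]))
A=[];b=[]
for p,(q2,q3) in D:
    r=np.hypot(*p[:2]);s=q2+q3
    A.append([1,np.sin(q2),np.sin(s),np.cos(s),0]);b.append(r)
    A.append([0,np.cos(q2),np.cos(s),-np.sin(s),1]);b.append(p[2])
x,res,rk,sv=np.linalg.lstsq(np.array(A),np.array(b),rcond=None);print("a L1 L2 c H",x,res,sv)
x3=np.linalg.lstsq(np.array(A)[:,[0,1,2,4]],np.array(b),rcond=None);print(x3[:2])
```

```text
a L1 L2 c H [ 6.06561808e-04  6.16867161e-01  4.32744045e-01  1.07381149e-01
 -1.16510886e-01] [3.19362768e-08] [2.99443694 2.44461385 0.174738   0.15447688 0.0530477 ]
(array([ 0.00650313,  0.55246757,  0.43264178, -0.16103342]), array([0.00052476]))
```

```bash
cat > kin.py <<'E'
import numpy as np
from scipy.optimize import fsolve
a,L1,L2,c,H=.0006,.6169,.4327,.1074,-.1165
def solve(r,z):
    f=lambda q:[a+L1*np.sin(q[0])+L2*np.sin(sum(q))+c*np.cos(sum(q))-r,L1*np.cos(q[0])+L2*np.cos(sum(q))-c*np.sin(sum(q))+H-z]
    return fsolve(f,[.4,1.6])
if __name__=="__main__":
  for r,z in [(.60,.03),(.60,.12),(.6136,.075)]:
    q=solve(r,z);s=sum(q);E=np.array([a+L1*np.sin(q[0]),L1*np.cos(q[0])]);W=E+[L2*np.sin(s)+c*np.cos(s),L2*np.cos(s)-c*np.sin(s)]
    print(q,"elbow",E,"wrist",W,"(rel shoulder)")
E
python3 kin.py
```

```text
[0.59175117 1.69687085] elbow [0.34471625 0.51200548] wrist [0.6    0.1465] (rel shoulder)
[0.47367371 1.63047761] elbow [0.28200423 0.54897839] wrist [0.6    0.2365] (rel shoulder)
[0.54520969 1.63576066] elbow [0.32052273 0.52746095] wrist [0.6136 0.1915] (rel shoulder)
```

Call:
apply_moves --motion '[-3.15,0,1.5,-0.044,8.5,-3.15,0,2.2,-0.044,8.5,-3.15,0,2.2,-0.044,8.5,-3.15,0,2.2,-0.044,8.5,-3.15,0,2.2,-0.044,8.5,-3.15,0,2.2,-0.044,8.5,-3.15,0,2.2,-0.044,8.5,-3.15,0,2.2,-0.044,8.5,-3.15,0,2.2,-0.044,8.5,0,0,0,0,8.5]'

```text
t: 2.62
eef_pos: [0.5715, -0.1033, 0.1574]
orientation: [-0.008, 0.664, 0.748, 0.001]
ft_force: [-0.5, -0.0, -0.4]
opening: 0.085
```

Run:
```python
from h import *
from workcell import cams
o=log();c=cams.read_camera("wrist");cv2.imwrite("pics/w3.png",c["frame"])
import pickle;pickle.dump((o,c),open("w3.pkl","wb"))
```

```text
t 2.62 j [-0.303  0.414  1.626  0.01   1.116 -1.996] p [ 571.5 -103.3  157.4] head 96.76 z [-0.0111  0.0125 -0.9999] F [-0.5 -0.  -0.4] op 85.03
```

View pics/w3.png

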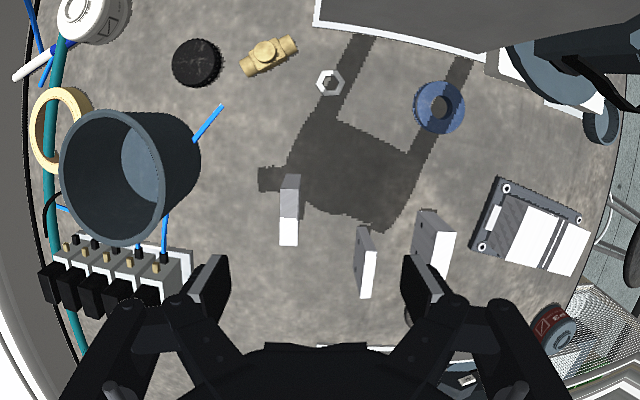

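Run:
```python
from h import *
import pickle
o,c=pickle.load(open("w3.pkl","rb"))
for p in [(281,175),(300,175),(298,245),(279,245),(289.5,210)]: print(np.round(wat(c,o,*p,.06)*1000,1))
im=c["frame"]
cv2.imwrite("pics/w3z.png",cv2.resize(im[160:310,260:470],None,fx=3.8,fy=3.8,interpolation=cv2.INTER_CUBIC))
log()
```

```text
[ 551.4 -129.5   60. ]
[ 549.7 -114.4   60. ]
[ 610.7 -109.8   60. ]
[ 612.6 -126.1   60. ]
[ 579.9 -119.9   60. ]
t 2.67 j [-0.301  0.412  1.626  0.012  1.119 -1.992] p [ 571.6 -100.9  158.8] head 96.63 z [-0.0107  0.0144 -0.9998] F [-0.4  1.4 -0.5] op 85.07
```

View pics/w3z.png

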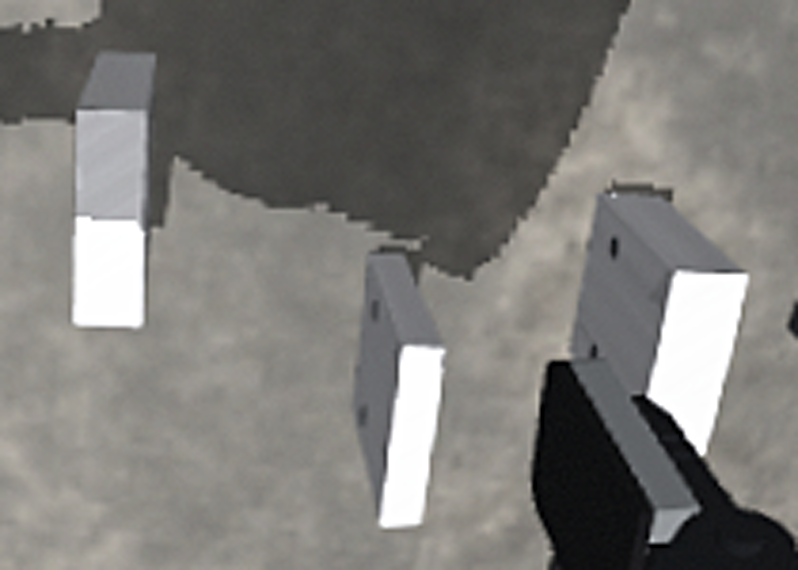

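Run:
```python
from h import *
import pickle
o,c=pickle.load(open("w3.pkl","rb"))
f=lambda x,y:(260+(x+.5)/3.8-.5,160+(y+.5)/3.8-.5)
for Q in ([(78,108),(148,108),(143,327),(72,325)],[(401,347),(444,347),(421,525),(380,527)]):
  P=np.array([wat(c,o,*f(*p),.06) for p in Q])*1000
  print(np.round(P,1).tolist(),P.mean(0),np.linalg.norm(P[0]-P[1]),np.linalg.norm(P[3]-P[2]),np.linalg.norm(P[0]-P[3]))
log()
```

```text
[[562.2, -129.2, 60.0], [560.5, -114.4, 60.0], [611.4, -110.4, 60.0], [612.8, -126.4, 60.0]] [ 586.73792773 -120.1023092    60.        ] 14.882994241557158 16.10241158018544 50.70179391304311
[[610.2, -51.1, 60.0], [609.3, -40.9, 60.0], [659.2, -36.5, 60.0], [660.5, -46.8, 60.0]] [634.77435934 -43.81040042  60.        ] 10.182069049076166 10.398135716445976 50.47040239050181
t 2.67 j [-0.301  0.412  1.626  0.012  1.119 -1.992] p [ 571.6 -100.9  158.8] head 96.63 z [-0.0107  0.0144 -0.9998] F [-0.4  1.4 -0.5] op 85.07
```

Call:
apply_moves --motion '[-0.55,0.32,0,0.011,5,-0.55,0.32,0,0.011,5,-0.55,0.32,0,0.011,5,-0.55,0.32,0,0.011,5,0,0,0,0,5,0,0,0,0,5]'

```text
t: 3.17
eef_pos: [0.5898, -0.1159, 0.1619]
orientation: [-0.008, 0.681, 0.732, 0.004]
ft_force: [-0.3, 0.0, -0.1]
opening: 0.05
```

Run:
```python
from h import *
from workcell import cams
o=log();c=cams.read_camera("wrist");cv2.imwrite("pics/w4.png",c["frame"])
import pickle;pickle.dump((o,c),open("w4.pkl","wb"));log()
```

```text
t 3.17 j [-0.317  0.433  1.579  0.014  1.14  -1.965] p [ 589.8 -115.9  161.9] head 94.09 z [-0.0064  0.0155 -0.9999] F [-0.3  0.  -0.1] op 50.04
t 3.22 j [-0.317  0.433  1.579  0.014  1.14  -1.965] p [ 589.9 -115.9  162. ] head 94.1 z [-0.006   0.0154 -0.9999] F [ 1.   0.2 -0.8] op 50.28
```

View pics/w4.png

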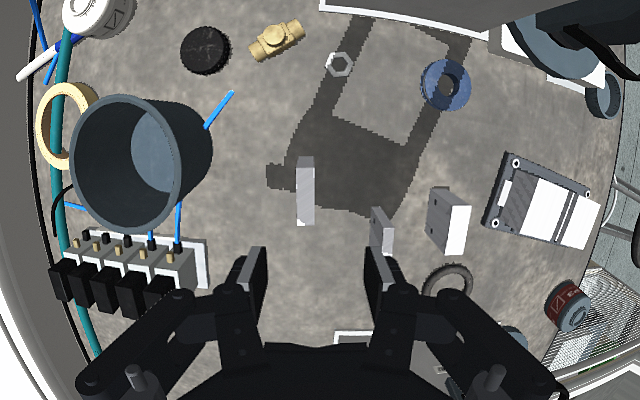

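Run:
```python
from h import *
import pickle
o,c=pickle.load(open("w4.pkl","rb"))
cv2.imwrite("pics/w4z.png",cv2.resize(c["frame"][150:235,285:325],None,fx=7,fy=7,interpolation=cv2.INTER_CUBIC))
```

```text
(no output)
```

View pics/w4z.png

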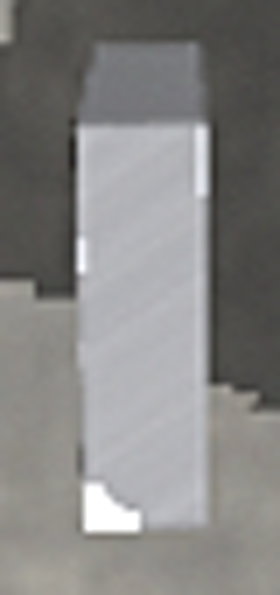

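Run:
```python
from h import *
import pickle
o,c=pickle.load(open("w4.pkl","rb"))
f=lambda x,y:(285+(x+.5)/7-.5,150+(y+.5)/7-.5)
Q=[(78,122),(209,122),(208,531),(83,531)]
P=np.array([wat(c,o,*f(*p),.06) for p in Q])*1000
print(np.round(P,1).tolist(),P.mean(0),np.linalg.norm(P[0]-P[1]),np.linalg.norm(P[3]-P[2]),np.linalg.norm(P[0]-P[3]))
# relative to grasp line at grasp depth
Rm=Rq(o["orientation"]);p=np.array(o["eef_pos"])*1000
print(Rm.T@(P.mean(0)-p))
```

```text
[[562.4, -129.6, 60.0], [561.4, -114.6, 60.0], [611.7, -111.1, 60.0], [612.7, -126.3, 60.0]] [ 587.01747978 -120.39145919   60.        ] 15.068698031838784 15.214162573225776 50.45247101313914
[ -5.91493319  -2.51638317 101.82162844]
```

Call:
apply_moves --motion '[-0.3,-0.12,0,0,5,-0.3,-0.12,0,0,5,0,0,0.8,0,5,0,0,1.6,0,5,0,0,1.6,0,5,0,0,1.6,0,5,0,0,1.6,0,5,0,0,1.6,0,5,0,0,1.6,0,5,0,0,1.2,0,5,0,0,0.5,0,5,0,0,0,0,5]'

```text
t: 4.22
eef_pos: [0.5855, -0.1209, 0.0334]
orientation: [-0.007, 0.682, 0.732, 0.004]
ft_force: [0.4, -0.7, 0.6]
opening: 0.0498
```

Run:
```python
from h import *
from workcell import cams
o=log();c=cams.read_camera("wrist");cv2.imwrite("pics/w5.png",c["frame"]);print(o["joint_torque"])
```

```text
t 4.22 j [-0.327  0.592  1.688  0.017  0.871 -1.979] p [ 585.5 -120.9   33.4] head 94.04 z [-0.005   0.0152 -0.9999] F [ 0.4 -0.7  0.6] op 49.75
[-3.28618905e-02 -5.78610957e+01 -1.88027287e+01  6.56905468e-02
 -1.69509519e-01 -1.56991344e-03]
```

View pics/w5.png

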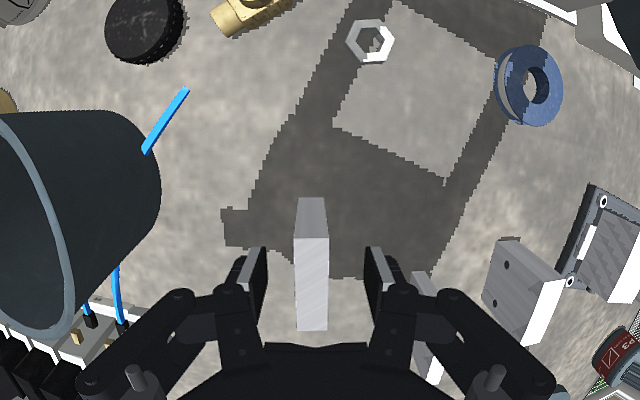

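Call:
apply_moves --motion '[0,0,0,0,2.4,0,0,0,0,2.4,0,0,0,0,1.9,0,0,0,0,1.7,0,0,0,0,1.5,0,0,0,0,1.2,0,0,0,0,0.5,0,0,0,0,0,0,0,0,0,0]'

```text
t: 5.02
eef_pos: [0.588, -0.1218, 0.0376]
orientation: [-0.004, 0.682, 0.732, 0.005]
ft_force: [-0.3, 0.4, -1.3]
opening: 0.0141
```

Run:
```python
from h import *
from workcell import cams
o=log();c=cams.read_camera("wrist");cv2.imwrite("pics/w6.png",c["frame"])
```

```text
t 5.02 j [-0.327  0.586  1.686  0.017  0.873 -1.979] p [ 588.  -121.8   37.6] head 94.04 z [ 0.0012  0.0131 -0.9999] F [-0.3  0.4 -1.3] op 14.09
```

View pics/w6.png

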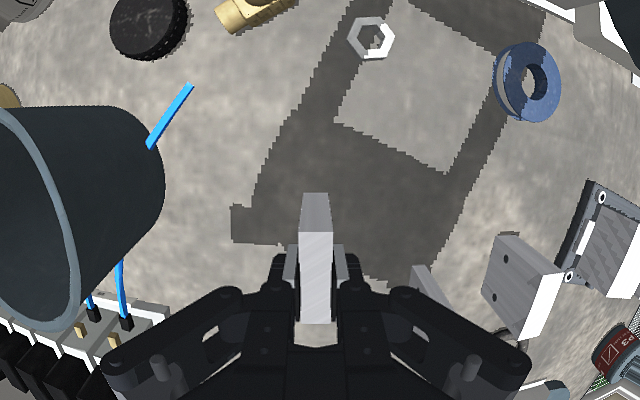

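Call:
apply_moves --motion '[0,0,0,0,2.6,0,0,0.3,0,2.6,0,0,0.6,0,2.6,0,-0.1,0.5,0,2.4,0,0,0,0,2.2]'

```text
t: 5.48
eef_pos: [0.5876, -0.1219, 0.0226]
orientation: [-0.003, 0.682, 0.732, 0.006]
ft_force: [-0.1, 0.4, -0.2]
opening: 0.0216
```

Run:
```python
from h import *
log()
```

```text
t 5.48 j [-0.328  0.607  1.696  0.017  0.841 -1.981] p [ 587.6 -121.9   22.6] head 94.04 z [ 0.0025  0.0127 -0.9999] F [-0.1  0.4 -0.2] op 21.59
```

Call:
apply_moves --motion '[0,0,-0.2,0,1.8,0,0,-0.2,0,1.5,0,0,0,0,1.2,0,0,0,0,0.6,0,0,0,0,0,0,0,0,0,0]'

```text
t: 5.98
eef_pos: [0.5866, -0.1217, 0.0259]
orientation: [-0.004, 0.682, 0.732, 0.005]
ft_force: [1.4, -0.4, -2.4]
opening: 0.014
```

Run:
```python
from h import *
from workcell import cams
o=log();c=cams.read_camera("wrist");cv2.imwrite("pics/w7.png",c["frame"]);log()
```

```text
t 5.98 j [-0.328  0.602  1.694  0.017  0.85  -1.98 ] p [ 586.6 -121.7   25.9] head 94.04 z [ 3.000e-04  1.340e-02 -9.999e-01] F [ 1.4 -0.4 -2.4] op 14.03
t 6.03 j [-0.328  0.602  1.694  0.017  0.85  -1.98 ] p [ 586.6 -121.7   25.9] head 94.04 z [ 4.000e-04  1.350e-02 -9.999e-01] F [-0.5  0.7 -1.2] op 14.08
```

View pics/w7.png

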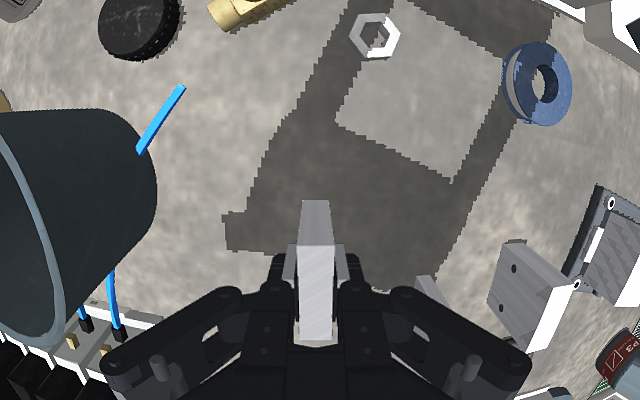

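Call:
apply_moves --motion '[0,0,-0.4,0,0,0,0,-1,0,0,0,0,-1.6,0,0,0,0,-1.6,0,0,0,0,-1.6,0,0,0,0,-1.6,0,0,0,0,-1.6,0,0,0,0,-1.2,0,0,0,0,-0.6,0,0,0,0,0,0,0]'

```text
t: 6.87
eef_pos: [0.586, -0.123, 0.149]
orientation: [-0.004, 0.682, 0.732, 0.005]
ft_force: [0.2, 0.3, -1.2]
opening: 0.0141
```

Run:
```python
from h import *
from workcell import cams
o=log();c=cams.read_camera("wrist");cv2.imwrite("pics/w8.png",c["frame"]);
```

```text
t 6.87 j [-0.33   0.441  1.604  0.014  1.101 -1.978] p [ 586. -123.  149.] head 94.04 z [ 0.0011  0.0132 -0.9999] F [ 0.2  0.3 -1.2] op 14.08
```

View pics/w8.png

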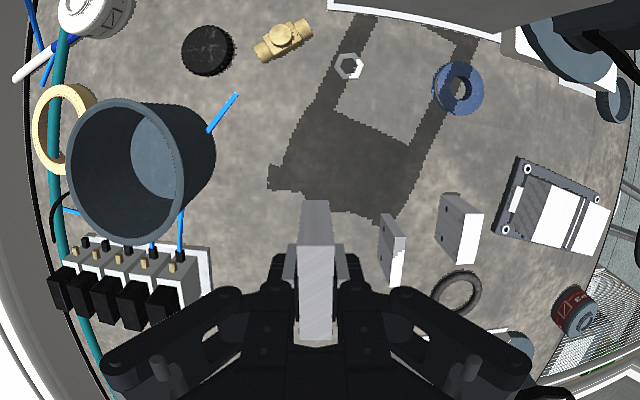

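Call:
apply_moves --motion '[1,0,0,0.02,0,2,-0.05,0,0.03,0,2.5,-0.05,0,0.03,0,2.5,-0.05,0,0.03,0,2.5,-0.05,0,0.03,0,2.5,-0.05,0,0.03,0,2.5,-0.05,0,0.03,0,2.5,-0.05,0,0.03,0,2,-0.05,0,0,0,1,0,0,0,0,0,0,0,0,0]'

```text
t: 7.83
eef_pos: [0.5879, 0.0938, 0.1419]
orientation: [-0.01, 0.766, 0.642, -0.001]
ft_force: [-0.2, 0.2, -1.3]
opening: 0.0143
```

Run:
```python
from h import *
from workcell import cams
o=log();c=cams.read_camera("wrist");cv2.imwrite("pics/w9.png",c["frame"]);
import pickle;pickle.dump((o,c),open("w9.pkl","wb"));log()
```

```text
t 7.83 j [ 0.033  0.449  1.61   0.016  1.096 -1.369] p [587.9  93.8 141.9] head 79.94 z [-0.014   0.0134 -0.9998] F [-0.2  0.2 -1.3] op 14.32
t 7.88 j [ 0.032  0.449  1.61   0.015  1.096 -1.37 ] p [587.6  92.8 141.7] head 79.94 z [-0.0145  0.0129 -0.9998] F [-0.6 -0.2 -2.5] op 13.82
```

View pics/w9.png

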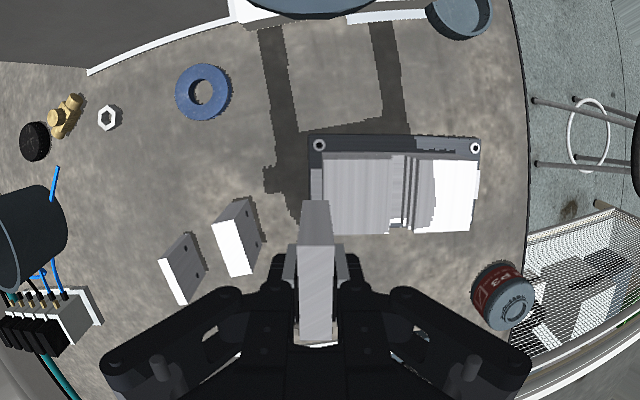

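Run:
```python
from h import *
import pickle
o,c=pickle.load(open("w9.pkl","rb"))
cv2.imwrite("pics/w9z.png",cv2.resize(c["frame"][125:245,300:490],None,fx=4.2,fy=4.2,interpolation=cv2.INTER_CUBIC))
```

```text
(no output)
```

View pics/w9z.png

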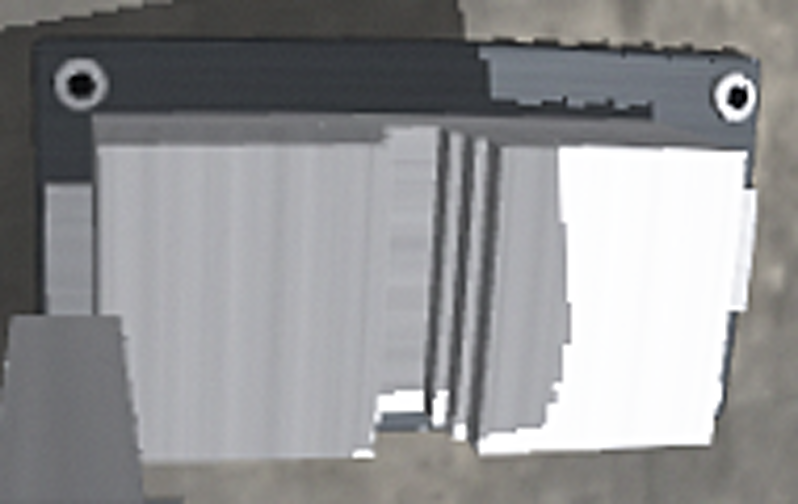

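Run:
```python
from h import *
import pickle
o,c=pickle.load(open("w9.pkl","rb"))
f=lambda x,y:(300+(x+.5)/4.2-.5,125+(y+.5)/4.2-.5)
n=["gl-","gl+","gr-","gr+","n--","n-+","n++"]
P={}
for k,p in zip(n,[(385,143),(372,458),(500,147),(475,455),(96,147),(748,150),(712,445)]):
    P[k]=wat(c,o,*f(*p),.06)*1000;print(k,np.round(P[k],1))
print("mid",(P["gl-"]+P["gl+"]+P["gr-"]+P["gr+"])/4, "len",np.linalg.norm(P["gl-"]-P["gl+"]),"w",np.linalg.norm(P["gl-"]-P["gr-"]),np.linalg.norm(P["gl+"]-P["gr+"]))
for a,b in (("gl-","gl+"),("gr-","gr+"),("n-+","n++")):
    d=P[b]-P[a];print(np.degrees(np.arctan2(d[1],d[0])))
d=P["n-+"]-P["n--"];print(np.degrees(np.arctan2(d[1],d[0])),np.linalg.norm(d),(P["n++"]+P["n--"])/2)
Rm=Rq(o["orientation"]);print("tcp ray at groove z: ",np.array(o["eef_pos"])*1000)
```

```text
gl- [558.8 160.5  60. ]
gl+ [618.9 151.5  60. ]
gr- [562.8 182.2  60. ]
gr+ [622.5 172.2  60. ]
n-- [551.  109.1  60. ]
n-+ [570.8 234.8  60. ]
n++ [631.4 224.9  60. ]
mid [590.76624305 166.57645455  60.        ] len 60.81105734701622 w 22.10570961775329 21.046938318640997
-8.498800071232118
-9.493025253912734
-9.25386483340699
81.0280372155048 127.21514972004064 [591.19255184 166.99527661  60.        ]
tcp ray at groove z:  [587.94357804  93.77049847 141.86613815]
```

Call:
apply_moves --motion '[1,-0.15,0,-0.003,0,1.6,-0.2,0,-0.003,0,1.7,-0.2,0,-0.003,0,1.5,-0.2,0,-0.003,0,1,-0.15,0,-0.003,0,0.4,0,0,0,0,0,0,0,0,0,0,0,0,0,0]'

```text
t: 8.55
eef_pos: [0.5905, 0.1672, 0.1414]
orientation: [-0.01, 0.762, 0.647, -0.003]
ft_force: [0.1, -0.2, -1.2]
opening: 0.0141
```

Run:
```python
from h import *
o=log()
```

```text
t 8.55 j [ 0.155  0.474  1.566  0.015  1.116 -1.259] p [590.5 167.2 141.4] head 80.65 z [-0.017   0.0112 -0.9998] F [ 0.1 -0.2 -1.2] op 14.11
```

Call:
apply_moves --motion '[-0.12,0.05,0.8,0,0,0,0,1.3,0,0,0,0,1.3,0,0,0,0,0.9,0,0,0,0,0.4,0,0,0,0,0,0,0,0,0,0,0,0]'

```text
t: 9.13
eef_pos: [0.5904, 0.1624, 0.0909]
orientation: [-0.009, 0.763, 0.646, -0.003]
ft_force: [0.8, -0.5, -0.7]
opening: 0.0137
```

Run:
```python
from h import *
from workcell import cams
o=log()
s=cams.read_camera("side");cv2.imwrite("pics/s10.png",cv2.resize(s["frame"][140:340,220:400],None,fx=3.5,fy=3,interpolation=cv2.INTER_CUBIC))
```

```text
t 9.13 j [ 0.148  0.532  1.612  0.014  1.012 -1.264] p [590.4 162.4  90.9] head 80.49 z [-0.0166  0.0096 -0.9998] F [ 0.8 -0.5 -0.7] op 13.74
```

View pics/s10.png

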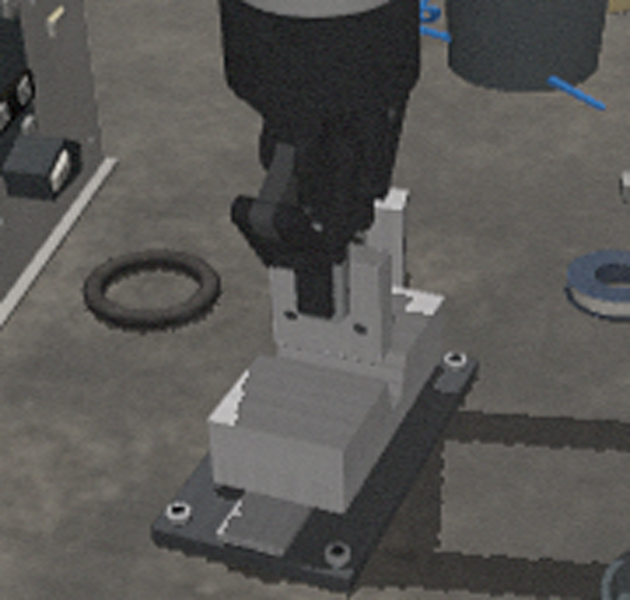

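Call:
apply_moves --motion '[0.2,0,0,0,0,0.18,0,0,0,0,0,0,0,0,0,0,0,0,0,0]'

```text
t: 9.52
eef_pos: [0.5926, 0.1667, 0.0929]
orientation: [-0.008, 0.763, 0.646, -0.002]
ft_force: [0.8, 0.3, -1.2]
opening: 0.0143
```

Run:
```python
from h import *
o=log()
```

```text
t 9.52 j [ 0.155  0.532  1.606  0.014  1.015 -1.257] p [592.6 166.7  92.9] head 80.47 z [-0.0132  0.0101 -0.9999] F [ 0.8  0.3 -1.2] op 14.28
```

Call:
apply_moves --motion '[0,0,0.3,0,0,0,0,0.3,0,0,0,0,0.2,0,0,0,0,0,0,0]'

```text
t: 9.85
eef_pos: [0.5933, 0.1671, 0.0852]
orientation: [-0.007, 0.763, 0.646, -0.001]
ft_force: [-0.3, 0.1, -0.9]
opening: 0.014
```

Run:
```python
from h import *
o=log()
```

```text
t 9.85 j [ 0.155  0.542  1.612  0.014  0.998 -1.258] p [593.3 167.1  85.2] head 80.51 z [-0.011   0.0103 -0.9999] F [-0.3  0.1 -0.9] op 14.04
```

Call:
apply_moves --motion '[-0.1,-0.15,0.1,0,0,0,0,0.2,0,0,0,0,0.2,0,0,0,0,0,0,0]'

```text
t: 10.18
eef_pos: [0.5909, 0.1663, 0.0792]
orientation: [-0.008, 0.763, 0.646, -0.001]
ft_force: [0.4, -0.8, -1.8]
opening: 0.0143
```

Run:
```python
from h import *
o=log()
```

```text
t 10.18 j [ 0.155  0.547  1.621  0.014  0.984 -1.259] p [590.9 166.3  79.2] head 80.51 z [-0.012   0.0102 -0.9999] F [ 0.4 -0.8 -1.8] op 14.31
```

Call:
apply_moves --motion '[0,0,0.12,0,0,0,0,0.12,0,0,0,0,0,0,0]'

```text
t: 10.43
eef_pos: [0.591, 0.1663, 0.0778]
orientation: [-0.008, 0.763, 0.646, -0.001]
ft_force: [0.6, -0.8, -0.4]
opening: 0.014
```

Run:
```python
from h import *
o=log()
```

```text
t 10.43 j [ 0.155  0.549  1.622  0.014  0.981 -1.259] p [591.  166.3  77.8] head 80.5 z [-0.0116  0.0102 -0.9999] F [ 0.6 -0.8 -0.4] op 14.04
```

Call:
apply_moves --motion '[0,0,0.12,0,0,0,0,0.12,0,0,0,0,0,0,0]'

```text
t: 10.68
eef_pos: [0.5912, 0.1663, 0.078]
orientation: [-0.007, 0.763, 0.646, -0.001]
ft_force: [0.6, 0.1, -1.7]
opening: 0.0144
```

Run:
```python
from h import *
o=log()
```

```text
t 10.68 j [ 0.155  0.548  1.622  0.014  0.98  -1.259] p [591.2 166.3  78. ] head 80.52 z [-0.0106  0.0103 -0.9999] F [ 0.6  0.1 -1.7] op 14.37
```

Call:
apply_moves --motion '[0,0,0.2,0,0,0,0,0.2,0,0]'

```text
t: 10.85
eef_pos: [0.5916, 0.1664, 0.0773]
orientation: [-0.007, 0.763, 0.646, -0.0]
ft_force: [-8.4, -2.5, 24.7]
opening: 0.0142
```

Run:
```python
from h import *
o=log();print(o["wrist_torque"],o["joint_torque"])
```

```text
t 10.85 j [ 0.155  0.549  1.623  0.014  0.977 -1.259] p [591.6 166.4  77.3] head 80.54 z [-0.0091  0.0104 -0.9999] F [-8.4 -2.5 24.7] op 14.19
[-0.21831303  1.33379435  0.0949336 ] [-1.35212280e-01 -4.44725633e+01 -2.00618219e+01  2.25970829e-01
 -3.08896400e+00  3.46698426e-02]
```

Call:
apply_moves --motion '[0,0,-0.2,0,0,-0.15,0,-0.1,0,0,0,0,0,0,0]'

```text
t: 11.1
eef_pos: [0.5918, 0.1649, 0.081]
orientation: [-0.006, 0.763, 0.646, 0.001]
ft_force: [-0.5, 0.1, -1.3]
opening: 0.0139
```

Run:
```python
from h import *
o=log()
```

```text
t 11.1 j [ 0.152  0.543  1.622  0.014  0.982 -1.261] p [591.8 164.9  81. ] head 80.55 z [-0.0075  0.0105 -0.9999] F [-0.5  0.1 -1.3] op 13.92
```

Call:
apply_moves --motion '[0,0,0.2,0,0,0,0,0.2,0,0,0,0,0.1,0,0]'

```text
t: 11.35
eef_pos: [0.5918, 0.1647, 0.0746]
orientation: [-0.006, 0.763, 0.646, 0.0]
ft_force: [0.2, 0.5, -2.5]
opening: 0.0142
```

Run:
```python
from h import *
o=log();print(o["wrist_torque"])
```

```text
t 11.35 j [ 0.152  0.552  1.627  0.014  0.969 -1.261] p [591.8 164.7  74.6] head 80.54 z [-0.0078  0.0103 -0.9999] F [ 0.2  0.5 -2.5] op 14.21
[-0.03141724 -0.01175613  0.00682322]
```

Call:
apply_moves --motion '[0,0,0.15,0,0,0,0,0.15,0,0,0,0,0.05,0,0]'

```text
t: 11.6
eef_pos: [0.5913, 0.1647, 0.0696]
orientation: [-0.007, 0.763, 0.646, -0.0]
ft_force: [-2.6, -1.2, 8.8]
opening: 0.014
```

Run:
```python
from h import *
o=log();print(o["wrist_torque"])
```

```text
t 11.6 j [ 0.152  0.558  1.63   0.014  0.961 -1.261] p [591.3 164.7  69.6] head 80.53 z [-0.0095  0.0102 -0.9999] F [-2.6 -1.2  8.8] op 14.0
[-0.21744598  0.30433736 -0.03766707]
```

Call:
apply_moves --motion '[0,0,0,0,0,0,0,0,0,0.8,0,0,0,0,1.2,0,0,0,0,1.6,0,0,0,0,2,0,0,0,0,2.6,0,0,0,0,3]'

```text
t: 12.18
eef_pos: [0.5919, 0.1649, 0.07]
orientation: [-0.007, 0.763, 0.646, 0.0]
ft_force: [0.1, 0.1, -0.2]
opening: 0.03
```

Run:
```python
from h import *
from workcell import cams
o=log();c=cams.read_camera("wrist");cv2.imwrite("pics/w11.png",c["frame"])
import pickle;pickle.dump((o,c),open("w11.pkl","wb"))
```

```text
t 12.18 j [ 0.152  0.558  1.629  0.014  0.961 -1.261] p [591.9 164.9  70. ] head 80.53 z [-0.0083  0.0104 -0.9999] F [ 0.1  0.1 -0.2] op 29.98
```

View pics/w11.png

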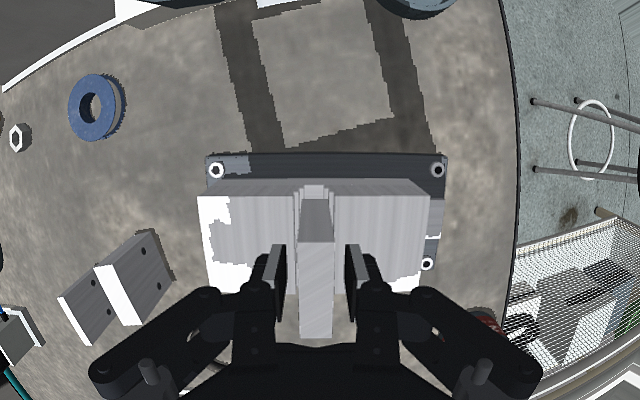

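Released and standing in the groove, fingers clear of both faces. Rising straight up.

Call:
apply_moves --motion '[0,0,-0.4,0,3.4,0,0,-1,0,3.8,0,0,-1.6,0,4,0,0,-2,0,4,0,0,-2.5,0,4,0,0,-2.5,0,4,0,0,-2.5,0,4,0,0,-1.5,0,4,0,0,-0.5,0,4,0,0,0,0,4]'

```text
t: 13.07
eef_pos: [0.5926, 0.1632, 0.2274]
orientation: [-0.006, 0.763, 0.646, 0.001]
ft_force: [0.6, -0.4, -0.8]
opening: 0.04
```

Run:
```python
from h import *
from workcell import cams
o=log();c=cams.read_camera("wrist");cv2.imwrite("pics/w12.png",c["frame"])
s=cams.read_camera("side");cv2.imwrite("pics/s12.png",cv2.resize(s["frame"][140:340,220:420],None,fx=3,fy=3,interpolation=cv2.INTER_CUBIC))
import pickle;pickle.dump((o,c,s),open("w12.pkl","wb"));log()
```

```text
t 13.07 j [ 0.149  0.385  1.478  0.012  1.284 -1.26 ] p [592.6 163.2 227.4] head 80.53 z [-0.0074  0.0106 -0.9999] F [ 0.6 -0.4 -0.8] op 39.99
t 13.17 j [ 0.149  0.387  1.481  0.012  1.282 -1.26 ] p [591.7 163.1 225.5] head 80.53 z [-0.0101  0.0102 -0.9999] F [ 1.1 -0.4 -0.3] op 39.86
```

View pics/w12.png

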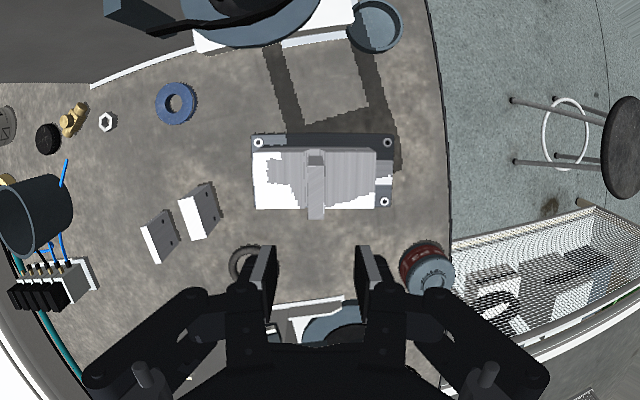

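View pics/s12.png

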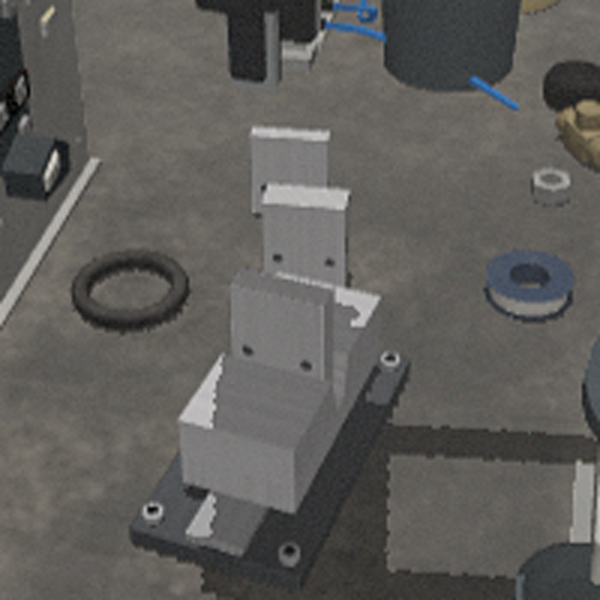

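Run:
```python
from h import *
import pickle
o,c,s=pickle.load(open("w12.pkl","rb"))
a=np.radians(-9.2);ex=np.array([np.cos(a),np.sin(a),0]);ey=np.array([-ex[1],ex[0],0])
im=s["frame"].copy();im=cv2.resize(im[140:340,220:420],None,fx=4,fy=4,interpolation=cv2.INTER_CUBIC)
for zt,col in ((.104,(0,255,0)),(.112,(0,0,255))):
  ctr=np.array([.5917,.1655,zt])
  Q=[ctr+sx*.025*ex+sy*.0075*ey for sx,sy in((-1,1),(1,1),(1,-1),(-1,-1))]
  Q=np.array([[ (u-220+.5)*4-.5,(v-140+.5)*4-.5] for u,v in (proj(s,q) for q in Q)])
  cv2.polylines(im,[np.round(Q).astype(int)],True,col)
cv2.imwrite("pics/s13.png",im[150:600,200:600])
```

```text
(no output)
```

View pics/s13.png

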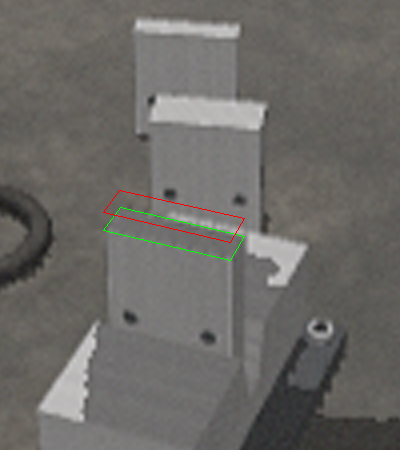

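Run:
```python
from workcell import job
print(job.hand_in())
```

```text
the job is handed in; nothing more can be done
None
```

The 15 mm plate is standing fully home on its own step in the groove, released and upright, and the job was handed in at about 13.2 s. No verdict came back.

- **Finding the plate:** I pinched only the plate nearest y = -0.12 and did not pinch the other two. In the cameras the three plates measured about 17, 22 and 12 mm, with about 2 mm of blur included. The wrist camera put this one at 15.1 mm. The gripper read 14.1 mm when closed on it, about 1 mm low but far from 10 or 20.
- **Placing it:** The first try caught on the upper ledge, pressing with about 25 N, so I lifted, shifted 1.5 mm in -y and it went down freely. It touched the 15 mm step at about 9 N. I then opened the fingers and rose straight up.
- **Last checks:** In the side picture the plate's top matches the height it should have when home (104 mm above the fixture base). It does not match the height it would have one step higher. The other two plates are still standing and were never touched. The gripper is open and clear, about 12 cm above the placed plate.
- **Disagreements:** The tool kept a tilt of up to 0.02 rad that I could not correct. The top camera read about 1.5 mm off in y compared with where the grasp found the plate. Neither affected the fit.

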